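Roll the hexagonal pencil pot to its bare side

TASK

The hexagonal wooden pencil pot lying on the cork mat still has one bare, unpainted side. Roll it over on the mat, one side at a time and letting it settle flat on each side, until the bare side is uppermost, ready to be painted. Do not lift the pot off the mat or disturb the other things on the table; leave it lying flat and still on the mat.

Things in the scene. Friction and masses are not known exactly. Their poses are not given: they have to be found in the camera images.
- pot: hollow hexagonal wooden pencil pot, about 150 g, lying on one of its six flat sides on the cork mat. 80 mm across flats (its top is 80 mm above the mat), 92 mm across corners, sides 46 mm wide, 105 mm long, walls 6 mm. Origin on the hexagon's axis at mid-length, 40 mm above the mat as it lies. x: along the axis towards the open mouth. z: square out of the bare side.
- bare_side (a point): centre of the outer face of the pot's one bare wooden side, 40 mm from the axis. The other five are painted with a tulip, one ground colour each: looking into the mouth and going round anticlockwise, the sides are bare, yellow, red, blue, green, purple. At the start red is on top, so bare is two sides away, beyond yellow, facing partly down.
- mouth (a point): centre of the pot's open mouth, on the axis 52.5 mm from the origin. A fingertip laid on an upper sloping side (66 mm above the mat is good) and moved forward and up, round the lower far edge as the side rises, tips the pot over that edge; past 30 degrees it drops by itself onto the next side and stays, its axis 46 mm on. Rubbery fingers pushing it level only slide it along.
- mat: cork mat fixed to the table, 360 mm (its x) by 500 mm (its y), 4 mm thick: its top is 4 mm above the table. Origin at the centre of its underside. It does not slip.
- finished_pot: a second, finished hexagonal pencil pot, painted on all six sides, standing upright on its bottom (105 mm tall, 80 mm across the flats); origin at the centre of its underside. loose; must be left where it is
- jar_red: red paint jar, 68 mm across and 75 mm tall, two brushes standing in it up to 190 mm high; origin at the centre of its underside. loose; must be left where it is
- jar_blue: dark blue paint jar, 68 mm across and 75 mm tall, one brush standing in it up to 190 mm high; origin at the centre of its underside. loose; must be left where it is
- jar_yellow: yellow paint jar, 62 mm across and 68 mm tall, one brush standing in it up to 185 mm high; origin at the centre of its underside. loose; must be left where it is
- awl_long: marbling awl, wooden handle 100 mm long and 24 mm thick, steel point 85 mm long towards its +x; origin under the middle of the handle. loose; must be left where it is
- awl_short: a second marbling awl of the same size, point towards its +x; origin under the middle of the handle. loose; must be left where it is
There are look-alikes about, which are no part of the job. What is shaped like the pot but pink is not meant.

How it is judged (in metres and radians):
On the way:
1. the pot has been rolled to the side next to the bare one and lies still on it for a moment (height (world z) of pot between 0.04 and 0.0475 m and height (world z) of bare_side between 0.058 and 0.07 m and angular speed of pot below 0.3 rad/s), for 0.2 s.
At the end, for the whole second after the job is handed in: The pot lies flat on a side on the cork mat (its middle at least 10 mm inside the mat's edges), with the bare side uppermost (its centre 76.5 mm or more above the mat), at rest (height (world z) of pot between 0.04 and 0.0475 m and height (world z) of bare_side above 0.0805 m and x of pot in the frame of mat between -0.17 and 0.17 m and y of pot in the frame of mat between -0.24 and 0.24 m and linear speed of pot below 0.01 m/s and angular speed of pot below 0.1 rad/s); the robot touches nothing.
It fails at once if the pot is lifted off the mat (its axis rises to 56 mm or more above the mat; rolling over an edge takes it to 46 mm) (height (world z) of pot above 0.06 m).
It fails at once if another thing on the table is moved by more than 20 mm (distance of any of finished_pot, jar_red, jar_blue, jar_yellow, awl_long, awl_short from where it was at the start of the episode above 0.02 m).
It also fails if it takes over 40 s, if anything falls off the work surface, if the arm or the gripper's body presses on something with over 40 N, if the wrist force passes 120 N, or if a joint passes its speed limit or range.

ROBOT

A 6-joint arm with a two-finger parallel gripper is mounted at the origin on the work surface. World frame = base frame: x ahead of the robot, y to its left, z up, the work surface at z = 0. Lengths are in mm, angles in degrees, forces in N, time in s.
With the tool pointing down it reaches from about 300 to 850 mm from the base axis. Payload 4.2 kg.
Tool frame: the origin (TCP) lies between the finger pads; the fingertips stand ahead of it and the grasp point (between the pads) lies 3 mm ahead of it (nose_length is the z of the fingertips in the tool frame, in mm); z points along the fingers, y is the line along which they close (so a half turn about z gives the same grasp; the last joint's range is limited). The gripper opens to 91 mm and grips with 3 to 60 N. Pads are 32 mm wide; open, the fingers measure 118 mm over their backs; the gripper's body (76 mm by 178 mm) begins 60 mm behind the grasp point.
Start: joints at [64.057, 18.312, 89.639, -0, 72.044, -1.146], TCP at [241.167, 521.996, 235.976] pointing down, gripper open.
Joint ranges: [-177.97, 177.97], [-48.28, 115.42], [12.27, 149.76], [-77.06, 257.06], [2.81, 150.46], [-146.56, 146.56]. Speed limits (degrees/s): [147.25, 147.25, 180, 180, 180, 180].

INTERFACE

Orientations are given as [roll, pitch, yaw] about the fixed x, y, z axes, in that order (R = Rz(yaw) Ry(pitch) Rx(roll)).
In Python, from workcell import state, grab_frame, camera_params, job_done, nose_length gives the robot as it stands.
- The arm moves only by the tool step_arm, never from a script. Its argument "plan" is a list that holds one entry, the list of rows, each a list of 5 numbers: the shift along the tool's x, y, z in cm, then the turn about the tool's z in rad, then the opening, from 0 (shut) to 1 (fully open). In form: [[[x, y, z, turn, gripper], ...]]. A call has 1 to 20 rows; each row is the pose to reach, as a shift and turn from the pose commanded when the call began, along the tool's axes at that moment; what a row does not reach only later rows make up. A row lasts 1/8 s, in which the tool goes at most 62.5 mm and 10.7 degrees, less where a joint would pass 70% of its speed; a pose out of reach is approached as far as the arm can. A call with a gripper value outside its range is refused whole. The fingers move at their own pace and stop on an object; "newtons" is the grip in N (left out, the last holds). Time passes only in rows, so rows that repeat a pose let the fingers close. It gives the time, the measured TCP pose, the force, the opening and the grip force at its end, in the units of the state.
- state(): the state, without advancing time (a new reading comes with each control period).
- grab_frame(name): name is "scene" or "side" or "wrist"; returns the picture (384x512x3 uint8, blue, green, red); there is no depth.
- camera_params(name): a dict with "camera_matrix" (3x3 intrinsics, pixels), "R" (3x3) and "t" (3): a world point X has camera coordinates R X + t; the wrist camera has in their place "mount" (4x4, takes a point from camera to tool coordinates, whose origin is the TCP and whose axes are the flange's). Camera axes: x right, y down, z forward; pixel columns grow to the right and rows downward; lengths in mm; the calibration is good to about 2 mm. A picture is of the moment at which its call begins: read the wrist's pose just before it. camera_params takes no time and is no camera call.
- job_done(): hands the job in; it is judged then, once.
The state is a dict: "time_s": time; "qpos": joint angles; "qvel": joint speeds; "effort": joint torques, N m; "ee_pos": TCP position; "ee_rot": TCP orientation; "force": force on the tool from outside, world axes, zero at the start; "torque": the same for the moment, N m; "gripper_width": finger opening in mm; "gripper_force": force on a finger pad.
Only numpy, scipy, OpenCV 4.12 (cv2) and the standard library are available. Lean on these libraries where they do the work, as an engineer would, in place of code of your own. Each camera call takes 0.05 s, during which the arm holds its last target. There are 200 camera calls.

## Working session

There is one attempt and no reset: what is moved stays moved. The work goes in short steps, Python scripts to look and compute and a tool call to move; the robot and the scene stay as the last step left them, time stands still between calls to the robot, and variables do not carry over. Pictures are saved under pics/ and viewed, at most 10 in all, crops included, and the job is handed in when it is done.

Besides the shell and the picture viewer there is one more tool, called after "Emit:" in YAML: its name, and indented under it one key for each argument. step_arm: Moves the arm, as the interface text tells. Its arguments: {"type":"object","properties":{"plan":{"type":"array","items":{"type":"array","items":{"type":"array","items":{"type":"number"}}}},"newtons":{"type":"number"}},"required":["plan"]}

```bash
mkdir -p pics
python3 - <<'E'
from workcell import *
import cv2,numpy as np
s=state();print(s['time_s'],s['ee_pos'],s['ee_rot'],s['gripper_width'],nose_length if not callable(nose_length) else nose_length())
for n in("scene","side"):
    cv2.imwrite(f'pics/{n}0.png',grab_frame(n)); p=camera_params(n); print(n,p)
E
```

```text
0.0 [240.95030235 521.55828597 235.102109  ] [-1.79896100e+02 -2.04113306e-03  1.55204966e+02] 90.7739245297269 22.0
scene {'camera_matrix': array([[465.75776161,   0.        , 256.36639576],
       [  0.        , 465.75776161, 188.11207842],
       [  0.        ,   0.        ,   1.        ]]), 'R': array([[-0.07682796,  0.99702097, -0.00683075],
       [ 0.81364771,  0.05873507, -0.5783836 ],
       [-0.57625937, -0.04999386, -0.81573632]]), 't': array([  17.31294641, -370.12896471, 1530.29412129])}
side {'camera_matrix': array([[482.55737753,   0.        , 264.26936348],
       [  0.        , 482.55737753, 184.84421062],
       [  0.        ,   0.        ,   1.        ]]), 'R': array([[ 0.91574691, -0.40160433, -0.01102544],
       [-0.28942823, -0.64043032, -0.71139321],
       [ 0.27863757,  0.65464721, -0.70270772]]), 't': array([-431.88915016,  204.7173531 , 1281.70772821])}
```

View pics/scene0.png

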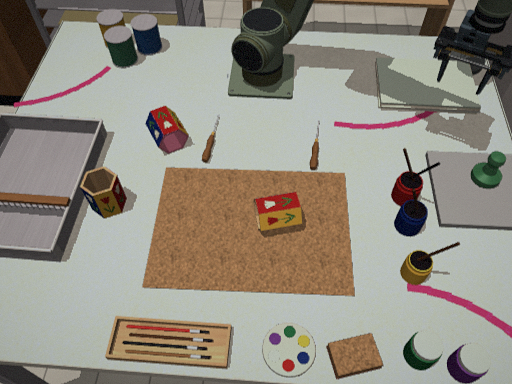

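View pics/side0.png

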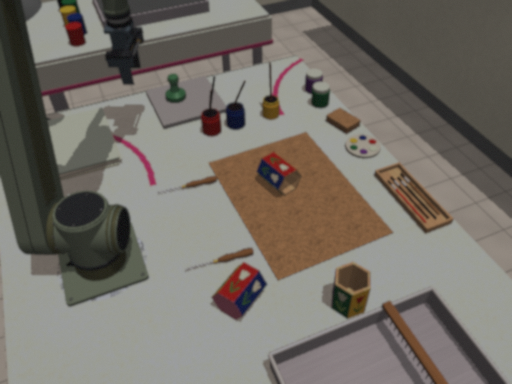

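Candidates in the scene view:
- Hexagonal pot on the mat at (280,213), red on top and yellow towards the camera.
- Pink-ended pot off the mat at (166,130), a look-alike.
- Upright finished pot at (103,193).

I choose the one on the mat. Next I'll check it in a close crop and measure it.

```bash
cat > h.py <<'E'
from workcell import *
import cv2,numpy as np
def ray(n,u,v,z):
    p=camera_params(n);K=p['camera_matrix'];R=p['R'];t=p['t']
    d=R.T@np.linalg.solve(K,[u,v,1.]);c=-R.T@t
    return c+d*(z-c[2])/d[2]
def proj(n,X):
    p=camera_params(n);c=p['R']@np.array(X,float)+p['t'];q=p['camera_matrix']@c;return q[:2]/q[2]
def masks(im):
    h=cv2.cvtColor(im,cv2.COLOR_BGR2HSV)
    return {'red':cv2.inRange(h,(0,150,60),(6,255,255))|cv2.inRange(h,(172,150,60),(180,255,255)),
            'yel':cv2.inRange(h,(18,150,60),(32,255,255)),'blue':cv2.inRange(h,(105,120,30),(130,255,255))}
E
python3 - <<'E'
from h import *
a=cv2.imread('pics/scene0.png');b=cv2.imread('pics/side0.png')
c=[cv2.resize(i,(400,400),interpolation=cv2.INTER_CUBIC) for i in(a[180:250,245:315],b[140:210,245:315])]
cv2.imwrite('pics/crop.png',np.hstack(c))
for nm,im,(r0,r1,c0,c1) in(('scene',a,(180,250,245,315)),('side',b,(140,210,245,315))):
  for k,m in masks(im).items():
    z=np.zeros_like(m);z[r0:r1,c0:c1]=m[r0:r1,c0:c1]
    z=cv2.morphologyEx(z,cv2.MORPH_CLOSE,np.ones((3,3)))
    cs,_=cv2.findContours(z,0,1)
    if not cs: continue
    q=max(cs,key=cv2.contourArea);bx=cv2.approxPolyDP(cv2.convexHull(q),3,True)[:,0]
    print(nm,k,cv2.contourArea(q),bx.tolist(),[ray(nm,*p,84).round()[:2].tolist() for p in bx])
print('mat',[ray('scene',*p,4).round() for p in((165,168),(346,173),(354,294),(144,287))])
E
```

```text
scene red 589.0 [[300, 205], [259, 213], [255, 199], [295, 192]] [[556.0, 133.0], [586.0, 35.0], [546.0, 22.0], [518.0, 119.0]]
scene yel 639.5 [[300, 208], [301, 223], [261, 230], [259, 215]] [[564.0, 133.0], [607.0, 136.0], [633.0, 43.0], [591.0, 35.0]]
side red 330.0 [[263, 158], [273, 152], [295, 169], [285, 176]] [[520.0, 117.0], [558.0, 130.0], [585.0, 34.0], [546.0, 19.0]]
side yel 0.0 [[273, 159]] [[545.0, 100.0]]
side blue 170.5 [[262, 161], [282, 177], [277, 187], [259, 172]] [[512.0, 106.0], [537.0, 19.0], [506.0, -12.0], [485.0, 66.0]]
mat [array([ 406., -243.,    4.]), array([387., 262.,   4.]), array([742., 268.,   4.]), array([ 761., -225.,    4.])]
```

View pics/crop.png

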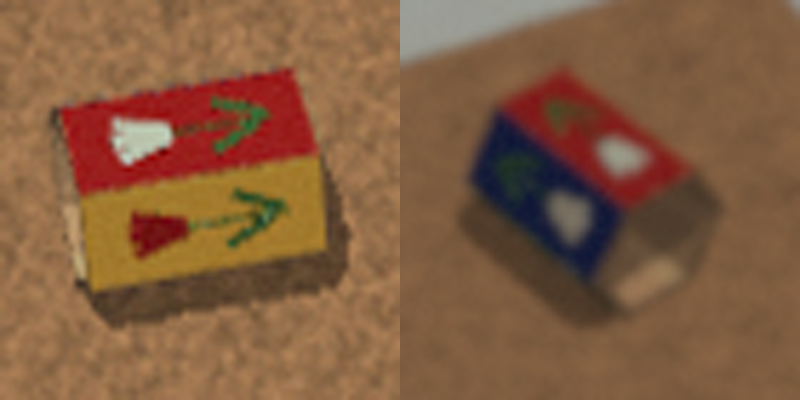

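The crop confirms it: red is on top, yellow is on the far (+x) side and blue on the near side, with the mouth towards -y. The pot's centre is about (552, 77) and its axis (mouth) direction is (0.285, -0.958). It has to roll along u = (-0.958, -0.286), towards the robot. I'll bring the tool round behind the yellow side, above the brushes.

Emit:
step_arm:
  plan:
    - [[0, 0, -4, 0, 0.45], [0, 0, -6, 0, 0.45], [-54, -21, -6, -0.722, 0.45], [-54, -21, -6, -0.722, 0.45], [-54, -21, -6, -0.722, 0.45], [-54, -21, -6, -0.722, 0.45], [-54, -21, -6, -0.722, 0.45], [-54, -21, -6, -0.722, 0.45], [-54, -21, -6, -0.722, 0.45], [-54, -21, -6, -0.722, 0.45], [-54, -21, -6, -0.722, 0.45], [-54, -21, -6, -0.722, 0.45], [-54, -21, -6, -0.722, 0.45], [-54, -21, -6, -0.722, 0.45], [-54, -21, -6, -0.722, 0.45], [-54, -21, -6, -0.722, 0.45], [-54, -21, -6, -0.722, 0.45]]

```text
time_s: 2.22
ee_pos: [643.0, 105.5, 296.3]
ee_rot: [180.0, 0.0, -163.4]
force: [0.4, -0.0, 0.1]
gripper_width: 41.4
gripper_force: 0.0
```

Emit:
step_arm:
  plan:
    - [[0, 0, 5, 0, 0.45], [0, 0, 10, 0, 0.45], [0, 0, 15, 0, 0.45], [0, 0, 19, 0, 0.45], [0, 0, 20.4, 0, 0.45], [0, 0, 20.4, 0, 0.45], [1.5, 0, 20.4, 0, 0.45], [3, 0, 20.4, 0, 0.45], [4, 0, 20.4, 0, 0.45], [4, 0, 20.4, 0, 0.45]]

```text
time_s: 3.48
ee_pos: [605.4, 93.5, 93.5]
ee_rot: [-180.0, 0.1, -163.4]
force: [0.2, -0.5, 0.6]
gripper_width: 41.2
gripper_force: 0.0
```

Run:
```python
from h import *
s=state();print(s['ee_pos'],s['force'])
a=grab_frame('scene');b=grab_frame('side')
cv2.imwrite('pics/c1.png',np.hstack([cv2.resize(i,(400,400),interpolation=cv2.INTER_CUBIC) for i in(a[140:260,220:340],b[100:220,220:340])]))
```

```text
[605.39371779  93.48647725  93.48008175] [ 0.2384279  -0.47805605  0.558139  ]
```

View pics/c1.png

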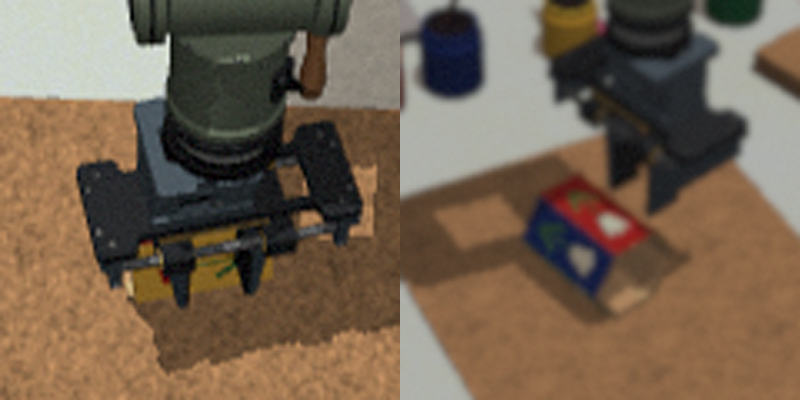

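Crop shows both fingertips just behind the yellow face and centred on it; the pot has not moved. I'll close the gap and run the first part of the arc.

Emit:
step_arm:
  plan:
    - [[0.3, 0, 0, 0, 0.45], [0.6, 0, 0, 0, 0.45], [0.8, 0, 0, 0, 0.45], [1.1, 0, -0.25, 0, 0.45], [1.4, 0, -0.5, 0, 0.45], [1.7, 0, -0.72, 0, 0.45], [2.0, 0, -0.92, 0, 0.45], [2.3, 0, -1.12, 0, 0.45], [2.6, 0, -1.28, 0, 0.45], [2.9, 0, -1.42, 0, 0.45], [3.2, 0, -1.55, 0, 0.45], [3.2, 0, -1.55, 0, 0.45]]

```text
time_s: 5.08
ee_pos: [574.1, 84.3, 107.6]
ee_rot: [180.0, 0.0, -163.4]
force: [-0.7, 0.4, 0.5]
gripper_width: 40.9
gripper_force: 0.1
```

Run:
```python
from h import *
s=state();print(s['ee_pos'],s['force'])
a=grab_frame('scene');b=grab_frame('side')
cv2.imwrite('pics/c2.png',np.hstack([cv2.resize(i,(400,400),interpolation=cv2.INTER_CUBIC) for i in(a[140:260,220:340],b[120:200,240:320])]))
```

```text
[574.09052763  84.30063736 107.55171331] [-0.66160984  0.41161443  0.54971215]
```

View pics/c2.png

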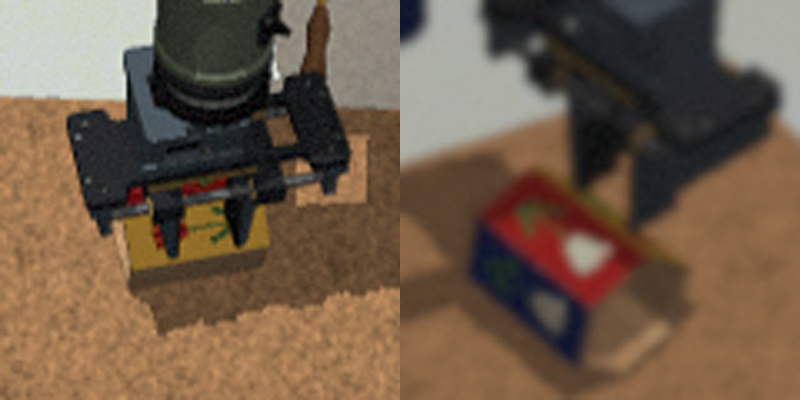

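The pot is tipping: yellow shows on its upper edge and blue stands nearly vertical in the side view. I'll finish the arc past the balance point, then lift clear and back.

Emit:
step_arm:
  plan:
    - [[0.3, 0, -0.11, 0, 0.45], [0.6, 0, -0.21, 0, 0.45], [0.9, 0, -0.3, 0, 0.45], [1.2, 0, -0.38, 0, 0.45], [1.5, 0, -0.45, 0, 0.45], [1.8, 0, -0.5, 0, 0.45], [2.1, 0, -0.54, 0, 0.45], [2.4, 0, -0.58, 0, 0.45], [2.7, 0, -0.6, 0, 0.45], [2.9, 0, -0.7, 0, 0.45], [2.9, 0, -1.0, 0, 0.45], [2.9, 0, -1.0, 0, 0.45], [0, 0, -4, 0, 0.45], [-4, 0, -8, 0, 0.45], [-6, 0, -8, 0, 0.45], [-6, 0, -8, 0, 0.45]]

```text
time_s: 7.18
ee_pos: [632.7, 101.8, 187.3]
ee_rot: [180.0, 0.0, -163.4]
force: [-0.1, -1.0, -0.7]
gripper_width: 41.3
gripper_force: 0.0
```

```bash
cat >> h.py <<'E'
def look(f,r,sr):
    s=state();print(s['time_s'],s['ee_pos'].round(1),s['force'].round(1))
    a=grab_frame('scene');b=grab_frame('side')
    cv2.imwrite(f,np.hstack([cv2.resize(i,(400,400),interpolation=cv2.INTER_CUBIC) for i in(a[r[0]:r[0]+120,r[1]:r[1]+120],b[sr[0]:sr[0]+100,sr[1]:sr[1]+100])]))
    for nm,im,(r0,c0),n in(('scene',a,r,120),('side',b,sr,100)):
      for k,m in masks(im).items():
        z=np.zeros_like(m);z[r0:r0+n,c0:c0+n]=m[r0:r0+n,c0:c0+n]
        z=cv2.morphologyEx(z,cv2.MORPH_CLOSE,np.ones((3,3)))
        cs,_=cv2.findContours(z,0,1)
        if not cs: continue
        q=max(cs,key=cv2.contourArea);bx=cv2.approxPolyDP(cv2.convexHull(q),3,True)[:,0]
        print(nm,k,cv2.contourArea(q),bx.tolist(),[ray(nm,*p,84).round()[:2].tolist() for p in bx])
E
python3 -c "from h import *;look('pics/c3.png',(140,220),(120,225))"
```

```text
7.175 [632.7 101.8 187.3] [-0.1 -1.  -0.7]
scene yel 0.0 [[272, 207]] [[566.0, 65.0]]
side red 319.0 [[249, 168], [270, 185], [266, 195], [245, 178]] [[465.0, 93.0], [492.0, 3.0], [466.0, -28.0], [438.0, 59.0]]
side yel 396.5 [[250, 164], [262, 158], [283, 177], [271, 183]] [[474.0, 108.0], [517.0, 118.0], [539.0, 18.0], [498.0, 10.0]]
side blue 84.5 [[243, 120], [238, 127], [228, 123]] [[535.0, 316.0], [507.0, 288.0], [485.0, 321.0]]
```

View pics/c3.png

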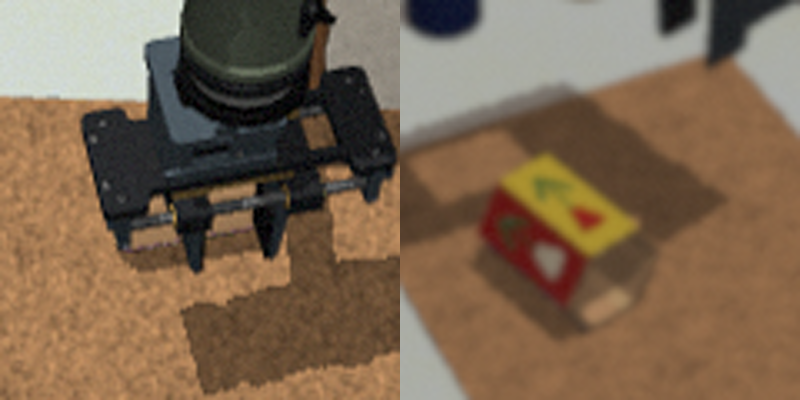

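Yellow is now on top at about (507, 64), lying flat. The axis has turned by about 2-3 degrees. Next I set up the same approach for the second roll.

Emit:
step_arm:
  plan:
    - [[2.5, -0.2, 0, 0.04, 0.45], [4.2, -0.4, 2, 0.04, 0.45], [4.5, -0.45, 5, 0.04, 0.45], [4.5, -0.45, 8, 0.04, 0.45], [4.5, -0.45, 9.4, 0.04, 0.45], [4.5, -0.45, 9.4, 0.04, 0.45], [6, -0.4, 9.4, 0.04, 0.45], [7.2, -0.35, 9.4, 0.04, 0.45], [7.5, -0.35, 9.4, 0.04, 0.45], [7.5, -0.35, 9.4, 0.04, 0.45]]

```text
time_s: 8.52
ee_pos: [560.9, 76.7, 94.0]
ee_rot: [-180.0, 0.1, -165.7]
force: [-0.2, 0.4, -0.1]
gripper_width: 41.0
gripper_force: 0.0
```

Emit:
step_arm:
  plan:
    - [[0.3, 0, 0, 0, 0.45], [0.6, 0, 0, 0, 0.45], [0.8, 0, 0, 0, 0.45], [1.1, 0, -0.25, 0, 0.45], [1.4, 0, -0.5, 0, 0.45], [1.7, 0, -0.72, 0, 0.45], [2.0, 0, -0.92, 0, 0.45], [2.3, 0, -1.12, 0, 0.45], [2.6, 0, -1.28, 0, 0.45], [2.9, 0, -1.42, 0, 0.45], [3.2, 0, -1.55, 0, 0.45], [3.2, 0, -1.55, 0, 0.45]]

```text
time_s: 10.02
ee_pos: [529.7, 68.8, 109.1]
ee_rot: [180.0, 0.0, -165.7]
force: [0.2, -0.2, -0.1]
gripper_width: 40.7
gripper_force: 0.1
```

```bash
python3 -c "from h import *;look('pics/c4.png',(110,200),(120,205))"
```

```text
10.025 [529.7  68.8 109.1] [ 0.2 -0.2 -0.1]
scene yel 38.0 [[281, 183], [272, 184], [269, 177], [280, 176]] [[493.0, 83.0], [497.0, 61.0], [476.0, 52.0], [471.0, 80.0]]
side red 175.5 [[218, 120], [217, 132], [205, 132], [205, 120]] [[461.0, 350.0], [436.0, 292.0], [402.0, 308.0], [422.0, 367.0]]
side yel 429.5 [[247, 165], [257, 161], [276, 179], [264, 187], [248, 173]] [[464.0, 108.0], [498.0, 112.0], [517.0, 19.0], [473.0, 3.0], [454.0, 75.0]]
side blue 87.5 [[243, 122], [233, 127], [228, 120]] [[531.0, 306.0], [492.0, 295.0], [490.0, 336.0]]
```

View pics/c4.png

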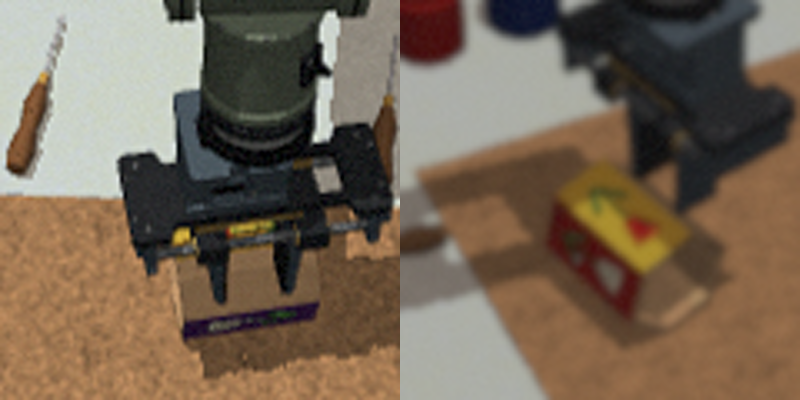

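The view shows the pot tipping again: the bare side is under the fingers, with purple below it at around (250,320) in the crop. I'll finish the arc.

Emit:
step_arm:
  plan:
    - [[0.3, 0, -0.11, 0, 0.45], [0.6, 0, -0.21, 0, 0.45], [0.9, 0, -0.3, 0, 0.45], [1.2, 0, -0.38, 0, 0.45], [1.5, 0, -0.45, 0, 0.45], [1.8, 0, -0.5, 0, 0.45], [2.1, 0, -0.54, 0, 0.45], [2.4, 0, -0.58, 0, 0.45], [2.7, 0, -0.6, 0, 0.45], [2.9, 0, -0.7, 0, 0.45], [2.9, 0, -1.0, 0, 0.45], [2.9, 0, -1.0, 0, 0.45], [0, 0, -4, 0, 0.45], [-4, 0, -8, 0, 0.45], [-8, 0, -10, 0, 0.45], [-12, 0, -12, 0, 0.45], [-12, 0, -12, 0, 0.45], [-12, 0, -12, 0, 0.45]]

```text
time_s: 12.38
ee_pos: [645.1, 98.2, 227.9]
ee_rot: [180.0, -0.1, -165.7]
force: [0.6, 0.4, -0.3]
gripper_width: 41.0
gripper_force: 0.0
```

```bash
python3 -c "from h import *;look('pics/c5.png',(110,200),(130,200))"
```

```text
12.375 [645.1  98.2 227.9] [ 0.6  0.4 -0.3]
scene yel 1.5 [[213, 132]] [[334.0, -110.0]]
scene blue 0.0 [[251, 201]] [[553.0, 13.0]]
side red 41.5 [[219, 130], [213, 134], [204, 131]] [[446.0, 299.0], [421.0, 287.0], [400.0, 314.0]]
side yel 347.5 [[236, 173], [257, 192], [252, 203], [232, 184]] [[422.0, 89.0], [447.0, -7.0], [419.0, -40.0], [395.0, 51.0]]
```

View pics/c5.png

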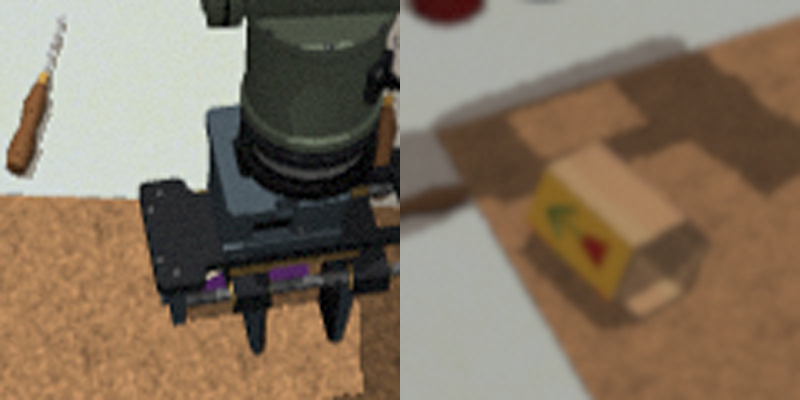

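The bare side is on top and the pot lies flat on the mat, with its centre near (462, 52). The gripper is clear of it. Handing in.

```bash
python3 -c "from workcell import *;print(job_done())"
```

```text
the job is handed in; nothing more can be done
None
```

I rolled the pot over twice, red to yellow to bare. It now lies flat on the mat, bare side up, with the gripper clear; the job was handed in at about 12.5 s, with no verdict returned.

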